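Point out the parts of a post assembly in building order

TASK

Do the point-and-check for a post assembly: with the fingertips pointing down a couple of centimetres above the middle of the part, point first at the slotted base bar, then at the upright post holder, then at the post that stands on end, pausing over each for a full second. Touch and move nothing, and do not bring the fingertips down over the middle of the clamping fork, the lens tube or the lying post, which are not part of the assembly. Finish with the hand raised well clear, its fingertips at least 20 cm above the table.

Things in the scene. Friction and masses are not known exactly. Their poses are not given: they have to be found in the camera images.
- base_bar: first part: black slotted base bar, a flat rectangular bar with square ends, 25 x 75 x 10 mm, lying flat and loose on the table; origin at the centre of its underside, long axis along its own y
- base_bar_top (a point): centre of the top face of the base bar, 10 mm above the table
- holder: second part: empty black post holder, an upright round barrel 25 mm in diameter and 50 mm tall, open at the top, with a small thumbscrew on its side near the top (30 x 37 mm over all), standing loose; origin at the centre of its underside's outline, the barrel's axis 2 mm along +x and 6 mm along -y from it
- holder_top (a point): centre of the mouth of the post holder's barrel, 50 mm above the table
- post: third part: plain stainless post standing on end, 13 mm in diameter and 75 mm tall, loose and easily knocked over; origin at the centre of its foot
- post_top (a point): centre of the standing post's top end, 75 mm above the table
- fork: not part of the job: black clamping fork lying flat, 32 x 65 x 9 mm, like the base bar but with one end split into two tapering prongs; loose; origin under its centre, long axis along y
- fork_top (a point): centre of the fork's outline at the height of its top face, 9 mm above the table
- tube: not part of the job: short black lens tube standing on end, 30 mm in diameter and 30 mm tall, wide open with no thumbscrew, loose; origin at the centre of its underside
- tube_top (a point): centre of the lens tube's mouth, 30 mm above the table
- lying_post: not part of the job: stainless post lying on its side, 13 mm in diameter and 100 mm long, loose; origin under its centre, long axis along y
- lying_post_top (a point): middle of the lying post's upper side, 13 mm above the table
Mind the look-alikes: they are no part of the job. What is meant by the tube is not turquoise, and is the smaller of those in its own colour.

How it is judged:
By the outcome, as a careful person would: the job done as asked, in the order asked, and still so for the second after the job is handed in, with the robot touching nothing.
It also fails if it takes over 48 s, if anything falls off the work surface, if the arm or the gripper's body presses on something with over 40 N, if the wrist force passes 120 N, or if a joint passes its speed limit or range.

ROBOT

A 7-joint arm with a two-finger parallel gripper is mounted at the origin on a cart in front of the work surface, level with it; the furniture and walls round the work are solid. World frame = base frame: x ahead of the robot, y to its left, z up, the work surface at z = 0. Lengths are in m, angles in rad, forces in N, time in s.
With the tool pointing down it reaches from about 0.35 to 0.9 m from the base axis. Payload 8.1 kg.
Tool frame: the origin (TCP) lies between the finger pads, 19 mm behind the fingertips; this is the grasp point; z points along the fingers, y is the line along which they close (so a half turn about z gives the same grasp; the last joint's range is limited). The gripper opens to 92 mm and grips with 3 to 60 N. Pads are 19 mm wide; open, the fingers measure 130 mm over their backs; the gripper's body (75 mm by 190 mm) begins 47 mm behind the grasp point.
Start: joints at [1.197, 0.434, 0.025, 1.573, -0.012, 1.134, -0.075], TCP at [0.167, -0.602, 0.246] pointing down, gripper open.
Joint ranges: [-2.62, 2.62], [-0.44, 2.09], [-1.27, 1.32], [0.08, 2.57], [-1.32, 4.46], [0.12, 2], [-2.74, 2.74]. Speed limits (rad/s): [2.22, 2.22, 3.01, 3.01, 3.14, 3.14, 3.14].

INTERFACE

Orientations are given as a rotation vector (axis times angle).
In Python, from cell import arm gives the robot as it stands. The module is installed in compiled form; this text tells all that it offers.
- The arm moves only by the shell command python3 -m creep 'ROWS' [OPENING] [FORCE]. ROWS is JSON, a list of rows, each a list of 6 numbers: the shift along the tool's x, y, z scaled (see below), then the turn, a rotation vector about the tool's x, y, z scaled (see below). A call has 1 to 20 rows; each row shifts and turns the commanded pose from where the row before left it, along the tool's axes as they then stand; what a row does not reach is not made up. The controller multiplies each number of a shift by 0.4 m and each number of a turn by 120 degrees. A row lasts 1/12 s, in which the tool goes at most 41.7 mm and 7.16 degrees, less where a joint would pass 70% of its speed; a pose out of reach is approached as far as the arm can. A call with a number of a shift or a turn outside -1 to 1 is refused whole. A call with a gripper value outside its range is refused whole. OPENING is the closure, from -1 (fully open) to 1 (shut), set as the call begins (- or left out, the last holds). The fingers move at their own pace and stop on an object; FORCE is the grip in N (left out, the last holds). Time passes only in rows, so rows that do not move let the fingers close. It gives the time, the measured TCP pose, the force, the opening and the grip force at its end, in the units of the state.
- arm.observe(): the state, without advancing time (a new reading comes with each control period).
- arm.get_image(name): name is "side" or "top" or "wrist"; returns a dict with "frame" (420x560x3 uint8, red, green, blue), "intrinsics" (3x3 intrinsics, pixels), "rvec" (rotation vector, rad) and "tvec" (3), from world to camera coordinates, as OpenCV has them; the wrist camera has in their place "mount" (4x4, takes a point from camera to tool coordinates, whose origin is the TCP and whose axes are the flange's). Camera axes: x right, y down, z forward; pixel columns grow to the right and rows downward; lengths in m; the calibration is good to about 2 mm. A picture is of the moment at which its call begins: read the wrist's pose just before it. There is no depth.
- arm.sign_off(): hands the job in; it is judged then, once.
The state is a dict: "clock": time; "joints": joint angles; "dq": joint speeds; "joint_efforts": joint torques, N m; "position": TCP position; "ee_rot": TCP orientation; "force": force on the tool from outside, world axes, zero at the start; "ft_torque": the same for the moment, N m; "width": opening from 0.0 (shut) to 1.0 (fully open); "gripper_force": force on a finger pad.
Only numpy, scipy, OpenCV 4.12 (cv2) and the standard library are available. Lean on these libraries where they do the work, as an engineer would, in place of code of your own. Each camera call takes 0.05 s, during which the arm holds its last target. There are 200 camera calls.

## Working session

There is one attempt and no reset: what is moved stays moved. The work goes in short steps, Python scripts to look and compute and a shell command to move; the robot and the scene stay as the last step left them, time stands still between calls to the robot, and variables do not carry over. Pictures are saved under pics/ and viewed, at most 10 in all, crops included, and the job is handed in when it is done.

```bash
mkdir -p pics; python3 - <<'E'
from cell import arm
import cv2,numpy as np,pickle
s=arm.observe();print(s['clock'],s['position'],s['ee_rot'],s['width'],s['force'])
d={}
for n in('top','side','wrist'):
    d[n]=arm.get_image(n);cv2.imwrite(f'pics/{n}0.png',cv2.cvtColor(d[n]['frame'],cv2.COLOR_RGB2BGR))
    if n!='wrist':
        R=cv2.Rodrigues(np.array(d[n]['rvec'],float))[0];print(n,-R.T@np.array(d[n]['tvec']).ravel(),R.round(2).tolist())
pickle.dump((s,d),open('d0.pkl','wb'))
E
```

```text
0.0 [ 0.1670037  -0.60178133  0.2447384 ] [-3.11134781e+00 -4.23741521e-01  5.57147636e-04] 0.9960134923448646 [-0.16686741  0.27248802  0.2608155 ]
top [ 0.38272271 -0.22864216  0.91628991] [[-0.0, -1.0, -0.02], [-0.99, 0.01, -0.16], [0.16, 0.02, -0.99]]
side [ 0.35254294 -0.97579598  0.49543089] [[0.98, -0.22, -0.01], [-0.11, -0.45, -0.89], [0.19, 0.86, -0.46]]
```

View pics/top0.png

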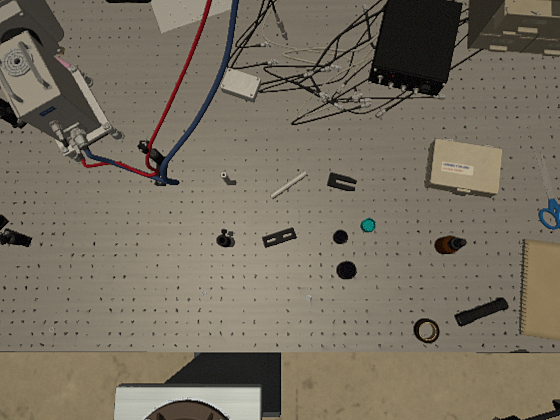

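View pics/side0.png

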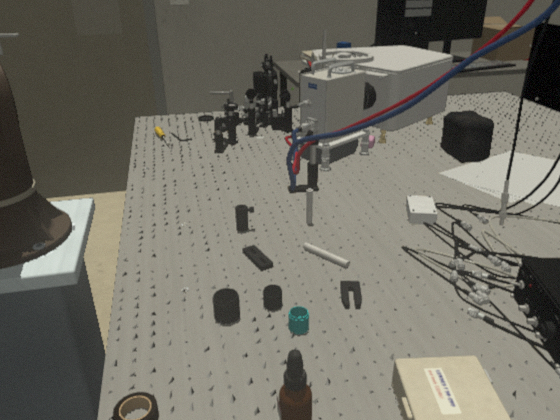

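The top view shows these parts:
- Base bar at (279,237), with two slots and square ends. The forked look-alike is at (341,182).
- Holder at (226,239), with a thumbscrew.
- Standing post at (226,178). The lying post is at (289,185).
- Tubes: small black at (340,237), which is the tube meant; larger black at (346,270); turquoise at (368,225).

Hoses hang near (165,180). I'll enlarge this area and measure it.

```bash
cat > h.py <<'E'
import cv2,numpy as np,pickle
def cam(d):
    R=cv2.Rodrigues(np.array(d['rvec'],float))[0];t=np.array(d['tvec'],float).ravel();return np.array(d['intrinsics'],float),R,t
def ray(d,uv):
    K,R,t=cam(d);v=R.T@np.linalg.inv(K)@np.array([*uv,1.]);return -R.T@t,v/np.linalg.norm(v)
def plane(d,uv,z):
    o,v=ray(d,uv);return o+v*(z-o[2])/v[2]
def proj(d,p):
    K,R,t=cam(d);q=K@(R@np.array(p,float)+t);return q[:2]/q[2]
def two(d1,a,d2,b):
    o,v=ray(d1,a);p,w=ray(d2,b)
    s=np.linalg.lstsq(np.stack([v,-w],1),p-o,rcond=None)[0];A=o+v*s[0];B=p+w*s[1];return (A+B)/2,np.linalg.norm(A-B)
E
python3 - <<'E'
from h import *
s,d=pickle.load(open('d0.pkl','rb'));f=d['top']['frame'];T=d['top'];S=d['side']
c=f[140:280,195:385];cv2.imwrite('pics/c1.png',cv2.cvtColor(cv2.resize(c,None,fx=4.2,fy=4.2,interpolation=cv2.INTER_CUBIC),cv2.COLOR_RGB2BGR))
c=S['frame'][140:320,200:380];cv2.imwrite('pics/c2.png',cv2.cvtColor(cv2.resize(c,None,fx=3.3,fy=3.3,interpolation=cv2.INTER_CUBIC),cv2.COLOR_RGB2BGR))
g=cv2.cvtColor(f,cv2.COLOR_RGB2GRAY);m=cv2.morphologyEx((g<55).astype('uint8'),cv2.MORPH_OPEN,np.ones((3,3)))
n,l,st,ce=cv2.connectedComponentsWithStats(m[140:290,200:390])
for i in range(1,n):
    if st[i,4]>40:
        u=ce[i]+[200,140];print(u.round(1),st[i].tolist(),plane(T,u,.01).round(4),proj(S,plane(T,u,.01)).round(0),
          cv2.minAreaRect(np.argwhere(l==i)[:,::-1].astype('float32')))
# hoses: top vs side
print('hose end',two(T,(160,182),S,(293,188)), 'post', two(T,(224,174),S,(309,190)),'holder',two(T,(225,234),S,(242,207)))
E
```

```text
[340.5 181.8] [128, 33, 28, 18, 299] [ 0.6019 -0.3423  0.01  ] [349. 290.] ((141.7406768798828, 42.097511291503906), (27.763147354125977, 13.591705322265625), 14.931418418884277)
[278.9 237.3] [63, 89, 33, 18, 292] [ 0.4735 -0.1994  0.01  ] [256. 255.] ((78.9634780883789, 97.30101013183594), (10.991293907165527, 32.5723762512207), 72.47442626953125)
[340.2 236.7] [133, 90, 15, 14, 162] [ 0.4743 -0.3383  0.01  ] [272. 300.] ((140.5, 97.00000762939453), (13.435027122497559, 13.435027122497559), 45.0)
[223.9 240.6] [17, 94, 15, 13, 142] [ 0.4666 -0.0742  0.01  ] [242. 224.] ((24.0, 100.0), (12.0, 14.0), 90.0)
[346. 270.] [137, 122, 19, 17, 277] [ 0.3996 -0.3494  0.01  ] [226. 311.] ((146.0, 130.0), (16.0, 18.0), 90.0)
hose end (array([0.60795365, 0.07964388, 0.00736021]), np.float64(0.005048821115172429)) post (array([ 0.604949  , -0.0821615 ,  0.07454378]), np.float64(0.0013634314777361228)) holder (array([ 0.47166069, -0.08323084,  0.05305533]), np.float64(0.010613861639320753))
```

View pics/c1.png

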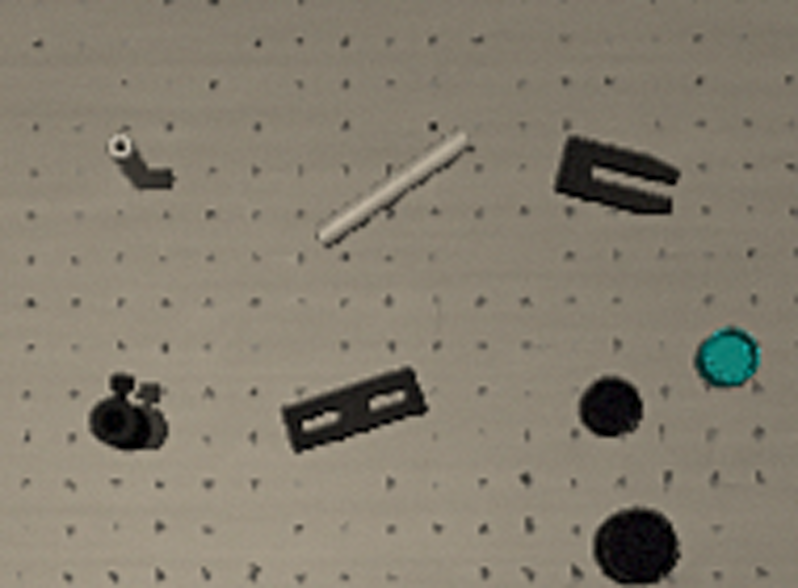

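View pics/c2.png

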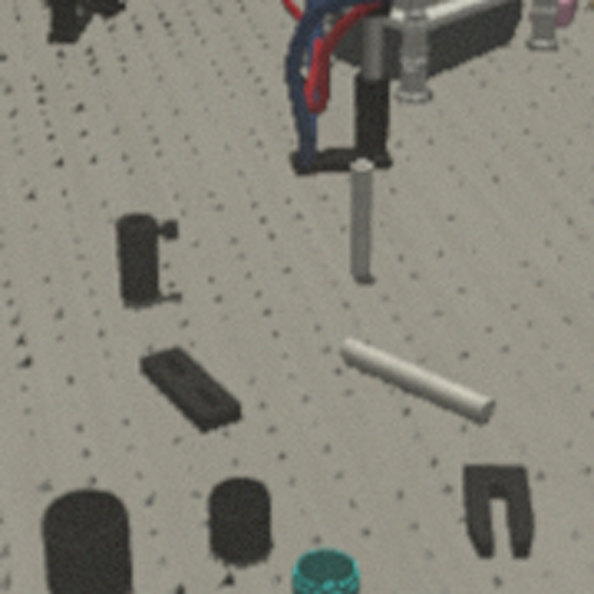

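The enlarged crop settles which part is which:
- The bar has two closed slots and square ends, so it is not the fork. Its centre is at crop (354,410).
- The holder has a thumbscrew. Its mouth is at crop (116,420).
- The standing post's top end is at crop (120,147).

Next I'll compute the targets, check hose clearance and work out the moves.

```bash
python3 - <<'E'
from h import *
s,d=pickle.load(open('d0.pkl','rb'));T=d['top'];S=d['side']
P={}
for n,(u,v),z in(('bar',(354,410),.01),('holder',(116,420),.05),('post',(120,147),.075)):
    P[n]=plane(T,((u+.5)/4.2-.5+195,(v+.5)/4.2-.5+140),z);print(n,P[n].round(4),'side px',proj(S,P[n]).round(1), 'side crop',((proj(S,P[n])-[200,140])*3.3).round())
R=cv2.Rodrigues(np.array(s['ee_rot']))[0];print(R.round(4).tolist())
pos=np.array(s['position'])
a=pos
for n,z in(('bar',.245),('bar',.051),('bar',.16),('holder',.16),('holder',.091),('holder',.18),('post',.18),('post',.116),('post',.26)):
    b=np.array([*P[n][:2],z]);print(n,z,(R.T@(b-a)/.4).round(4));a=b
# hose heights: march top-ray of blue pixels, side hit
hs=cv2.cvtColor(S['frame'],cv2.COLOR_RGB2HSV);mb=((hs[...,0]>100)&(hs[...,0]<130)&(hs[...,1]>90)&(hs[...,2]>40))
ht=cv2.cvtColor(T['frame'],cv2.COLOR_RGB2HSV);mt=((ht[...,0]>100)&(ht[...,0]<130)&(ht[...,1]>90)&(ht[...,2]>40))
for r in(20,50,80,110,140,160,175):
    u=[c for c in range(140,250) if mt[r,c]]
    if not u: continue
    u=np.mean(u);h=[]
    for z in np.arange(0,.7,.005):
        p=plane(T,(u,r),z);q=proj(S,p).round().astype(int)
        if 0<=q[0]<560 and 0<=q[1]<420 and mb[q[1],q[0]]:h.append(p)
    if h:print(r,u,len(h),h[0].round(3),h[-1].round(3))
E
```

```text
bar [ 0.4737 -0.1994  0.01  ] side px [256.5 254.9] side crop [187. 379.]
holder [ 0.4651 -0.0773  0.05  ] side px [241. 207.] side crop [135. 221.]
post [ 0.6042 -0.0806  0.075 ] side px [308.7 189.4] side crop [359. 163.]
[[0.9636, 0.2674, -0.0006], [0.2674, -0.9636, 0.0015], [-0.0001, -0.0016, -1.0]]
bar 0.245 [ 1.0077e+00 -7.6420e-01  4.0000e-04]
bar 0.051 [1.00e-04 8.00e-04 4.85e-01]
bar 0.16 [-0.     -0.0004 -0.2725]
holder 0.16 [ 0.0609 -0.3     0.0005]
holder 0.091 [0.     0.0003 0.1725]
holder 0.18 [-0.     -0.0003 -0.2225]
post 0.18 [ 3.329e-01  1.010e-01 -2.000e-04]
post 0.116 [0.     0.0002 0.16  ]
post 0.26 [-1.0e-04 -6.0e-04 -3.6e-01]
20 232.0 1 [ 0.83  -0.126  0.28 ] [ 0.83  -0.126  0.28 ]
50 227.5 1 [ 0.791 -0.114  0.25 ] [ 0.791 -0.114  0.25 ]
80 217.5 1 [ 0.748 -0.091  0.22 ] [ 0.748 -0.091  0.22 ]
110 202.0 1 [ 0.705 -0.056  0.185] [ 0.705 -0.056  0.185]
140 181.5 1 [ 0.612 -0.044  0.275] [ 0.612 -0.044  0.275]
```

```bash
python3 -m creep '[[0.056,-0.0425,0,0,0,0],[0.056,-0.0425,0,0,0,0],[0.056,-0.0425,0,0,0,0],[0.056,-0.0425,0,0,0,0],[0.056,-0.0425,0,0,0,0],[0.056,-0.0425,0,0,0,0],[0.056,-0.0425,0,0,0,0],[0.056,-0.0425,0,0,0,0],[0.056,-0.0425,0,0,0,0],[0.056,-0.0425,0,0,0,0],[0.056,-0.0425,0,0,0,0],[0.056,-0.0425,0,0,0,0],[0.056,-0.0425,0,0,0,0],[0.056,-0.0425,0,0,0,0],[0.056,-0.0425,0,0,0,0],[0.056,-0.0425,0,0,0,0],[0.056,-0.0425,0,0,0,0],[0.056,-0.0425,0,0,0,0],[0,0,0,0,0,0],[0,0,0,0,0,0]]' 1
cat > rep.py <<'E'
from h import *
import sys
from cell import arm
s=arm.observe();R=cv2.Rodrigues(np.array(s['ee_rot']))[0]
P={'bar':(.4737,-.1994),'holder':(.4651,-.0773),'post':(.6042,-.0806)}
b=np.array([*P[sys.argv[1]],float(sys.argv[2])])
tip=np.array(s['position'])+.019*R[:,2]
print(s['clock'],np.round(s['position'],4),'tip',tip.round(4),'move',(R.T@(b-s['position'])/.4).round(4),np.round(s['force'],1),s['width'])
E
python3 rep.py bar .051
python3 - <<'E'
from h import *
s,d=pickle.load(open('d0.pkl','rb'));T=d['top'];S=d['side']
print(np.round(d['wrist']['mount'],3).tolist())
for r,u in((110,202),(125,192),(140,181.5),(155,172),(170,163)):
    print(r,[(z,plane(T,(u,r),z)[:2].round(3).tolist(),proj(S,plane(T,(u,r),z)).round().tolist(),S['frame'][tuple(proj(S,plane(T,(u,r),z)).round().astype(int)[::-1])].tolist()) for z in(.05,.09,.12,.15,.185)])
E
```

```text
clock: 1.82
position: [0.4746, -0.1979, 0.2453]
ee_rot: [-3.111, -0.429, 0.0]
force: [-0.3, -0.6, -0.3]
width: 0.007
gripper_force: 0.0
1.8167 [ 0.4746 -0.1979  0.2453] tip [ 0.4746 -0.1979  0.2263] move [-0.0031  0.0033  0.4857] [-0.3 -0.6 -0.3] 0.006983300991567543
[[-0.001, -0.964, -0.264, 0.071], [1.0, -0.001, 0.0, 0.001], [-0.001, -0.264, 0.964, -0.14], [0.0, 0.0, 0.0, 1.0]]
110 [(0.05, [0.764, -0.024], [372.0, 182.0], [137, 135, 125]), (0.09, [0.747, -0.033], [367.0, 168.0], [153, 149, 138]), (0.12, [0.733, -0.04], [363.0, 156.0], [150, 147, 136]), (0.15, [0.72, -0.048], [360.0, 144.0], [121, 113, 107]), (0.185, [0.705, -0.056], [355.0, 129.0], [41, 49, 64])]
125 [(0.05, [0.728, -0.002], [353.0, 180.0], [151, 148, 135]), (0.09, [0.712, -0.012], [349.0, 166.0], [146, 143, 130]), (0.12, [0.7, -0.02], [345.0, 154.0], [58, 59, 55]), (0.15, [0.688, -0.028], [342.0, 142.0], [121, 119, 113]), (0.185, [0.674, -0.037], [337.0, 128.0], [102, 99, 91])]
140 [(0.05, [0.693, 0.021], [335.0, 178.0], [146, 142, 131]), (0.09, [0.678, 0.009], [331.0, 163.0], [119, 114, 107]), (0.12, [0.668, 0.001], [328.0, 152.0], [96, 96, 89]), (0.15, [0.657, -0.008], [324.0, 141.0], [93, 92, 87]), (0.185, [0.644, -0.018], [320.0, 126.0], [97, 97, 91])]
155 [(0.05, [0.657, 0.041], [317.0, 176.0], [65, 65, 62]), (0.09, [0.645, 0.029], [314.0, 162.0], [104, 100, 92]), (0.12, [0.635, 0.019], [311.0, 151.0], [83, 83, 76]), (0.15, [0.626, 0.01], [308.0, 139.0], [44, 51, 58]), (0.185, [0.615, -0.001], [304.0, 125.0], [153, 152, 144])]
170 [(0.05, [0.623, 0.06], [300.0, 174.0], [150, 148, 136]), (0.09, [0.612, 0.047], [297.0, 160.0], [98, 44, 44]), (0.12, [0.603, 0.037], [294.0, 149.0], [51, 57, 72]), (0.15, [0.595, 0.027], [292.0, 138.0], [64, 65, 74]), (0.185, [0.585, 0.015], [289.0, 124.0], [39, 37, 36])]
```

```bash
python3 -m creep '[[-0.003,0.003,0.06,0,0,0],[0,0,0.07,0,0,0],[0,0,0.07,0,0,0],[0,0,0.07,0,0,0],[0,0,0.07,0,0,0],[0,0,0.07,0,0,0],[0,0,0.05,0,0,0],[0,0,0.025,0,0,0],[0,0,0,0,0,0],[0,0,0,0,0,0],[0,0,0,0,0,0],[0,0,0,0,0,0]]' 1
python3 rep.py bar .051
python3 - <<'E'
from h import *
s,d=pickle.load(open('d0.pkl','rb'));T=d['top'];S=d['side']
def masks(f):
    f=f.astype(int);r,g,b=f[...,0],f[...,1],f[...,2];return (r>g+35)&(r>b+35),(b>r+8)&(b>g+2)&(r<90)
mt,ms=masks(T['frame']),masks(S['frame'])
for k,n in((0,'red'),(1,'blue')):
  m=cv2.dilate(ms[k].astype('uint8'),np.ones((2,2)))
  for r in range(20,180,15):
    u=[c for c in range(125,250) if mt[k][r,c]]
    if not u: continue
    u=np.mean(u);z=[]
    for h in np.arange(.03,.5,.005):
        q=proj(S,plane(T,(u,r),h)).round().astype(int)
        if 0<=q[0]<560 and 0<=q[1]<420 and m[q[1],q[0]]:z.append(round(h,3))
    print(n,r,u,z,[plane(T,(u,r),h).round(3).tolist()[:2] for h in(z[:1]+z[-1:])])
E
python3 - <<'E'
from cell import arm;import cv2
cv2.imwrite('pics/side1.png',cv2.cvtColor(cv2.resize(arm.get_image('side')['frame'][30:330,180:560],None,fx=2,fy=2),cv2.COLOR_RGB2BGR))
E
```

```text
clock: 2.82
position: [0.4739, -0.2016, 0.0529]
ee_rot: [3.112, 0.423, 0.003]
force: [0.2, -0.3, -0.6]
width: 0.007
gripper_force: 0.0
2.8167 [ 0.4739 -0.2016  0.0529] tip [ 0.4739 -0.2016  0.0339] move [ 0.001  -0.0054  0.0047] [ 0.2 -0.3 -0.6] 0.007410125749347671
red 20 203.0 [np.float64(0.26), np.float64(0.265)] [[0.845, -0.07], [0.841, -0.071]]
red 35 197.5 [np.float64(0.245), np.float64(0.25)] [[0.825, -0.057], [0.822, -0.058]]
red 50 192.0 [np.float64(0.225), np.float64(0.23)] [[0.807, -0.043], [0.804, -0.044]]
red 65 186.0 [np.float64(0.21), np.float64(0.215)] [[0.785, -0.028], [0.783, -0.03]]
red 80 179.5 [np.float64(0.195), np.float64(0.2)] [[0.763, -0.012], [0.76, -0.014]]
red 95 172.5 [np.float64(0.18), np.float64(0.185)] [[0.739, 0.005], [0.737, 0.003]]
red 110 166.0 [np.float64(0.165)] [[0.715, 0.021], [0.715, 0.021]]
red 125 158.5 [] []
red 140 151.5 [] []
red 155 147.5 [np.float64(0.105), np.float64(0.11), np.float64(0.115)] [[0.64, 0.076], [0.637, 0.072]]
red 170 144.0 [np.float64(0.03), np.float64(0.035), np.float64(0.04), np.float64(0.05), np.float64(0.055), np.flo
[... 761 characters left out ...]
64(0.36)] [[0.731, -0.074], [0.651, -0.109]]
blue 110 202.5 [np.float64(0.185), np.float64(0.19)] [[0.705, -0.057], [0.703, -0.058]]
blue 125 193.5 [np.float64(0.17), np.float64(0.175)] [[0.68, -0.036], [0.678, -0.038]]
blue 140 182.0 [np.float64(0.155), np.float64(0.16), np.float64(0.165), np.float64(0.17), np.float64(0.27), np.float64(0.275), np.float64(0.28)] [[0.655, -0.01], [0.61, -0.046]]
blue 155 169.5 [np.float64(0.145), np.float64(0.15), np.float64(0.155)] [[0.627, 0.017], [0.624, 0.013]]
blue 170 149.625 [np.float64(0.085), np.float64(0.09), np.float64(0.095), np.float64(0.1), np.float64(0.105), np.float64(0.11), np.float64(0.115), np.float64(0.12)] [[0.613, 0.077], [0.603, 0.064]]
```

View pics/side1.png

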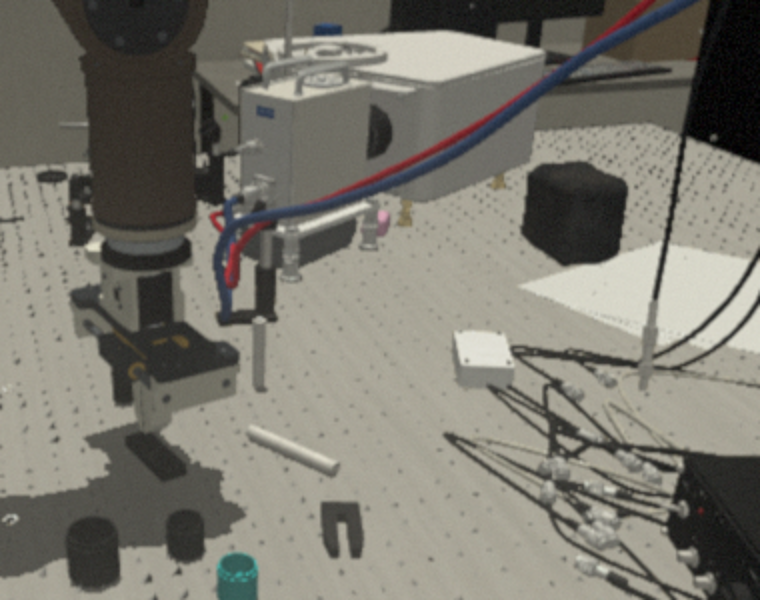

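The picture shows the closed fingertips at about (150,430), directly over the bar, and nothing has been disturbed. The blue hose comes within about 8 cm of the post at a height of 0.15–0.17 m, so I'll yaw the gripper parallel to it before the post. First, the pause over the bar and then the rise.

```bash
python3 -m creep '[[0.001,-0.004,0.003,0,0,0],[0,0,0,0,0,0],[0,0,0,0,0,0],[0,0,0,0,0,0],[0,0,0,0,0,0],[0,0,0,0,0,0],[0,0,0,0,0,0],[0,0,0,0,0,0],[0,0,0,0,0,0],[0,0,0,0,0,0],[0,0,0,0,0,0],[0,0,0,0,0,0],[0,0,0,0,0,0],[0,0,0,0,0,0],[0,0,0,0,0,0],[0,0,0,0,0,0],[0,0,0,0,0,0],[0,0,0,0,0,0]]'
python3 -m creep '[[0,0,-0.06,0,0,0],[0,0,-0.07,0,0,0],[0,0,-0.07,0,0,0],[0,0,-0.07,0,0,0],[0.01,-0.05,0,0,0,0],[0.01,-0.05,0,0,0,0],[0.01,-0.05,0,0,0,0],[0.01,-0.05,0,0,0,0],[0.01,-0.05,0,0,0,0],[0.01,-0.05,0,0,0,0],[0,0,0,0,0,0],[0,0,0,0,0,0],[0,0,0,0,0,0]]'
python3 rep.py holder .091
```

```text
clock: 4.37
position: [0.473, -0.1994, 0.0503]
ee_rot: [3.113, 0.424, 0.0]
force: [-0.7, -0.2, -0.9]
width: 0.005
gripper_force: 0.0
clock: 5.45
position: [0.464, -0.0779, 0.1584]
ee_rot: [3.112, 0.424, 0.0]
force: [0.0, -0.7, 0.5]
width: 0.004
gripper_force: 0.0
5.45 [ 0.464  -0.0779  0.1584] tip [ 0.464  -0.0779  0.1394] move [ 0.0029 -0.0007  0.1684] [ 0.  -0.7  0.5] 0.003626287767970885
```

```bash
python3 -m creep '[[0.002,0,0.05,0,0,0],[0,0,0.05,0,0,0],[0,0,0.045,0,0,0],[0,0,0.023,0,0,0],[0,0,0,0,0,0],[0,0,0,0,0,0],[0,0,0,0,0,0],[0,0,0,0,0,0],[0,0,0,0,0,0],[0,0,0,0,0,0],[0,0,0,0,0,0],[0,0,0,0,0,0],[0,0,0,0,0,0],[0,0,0,0,0,0],[0,0,0,0,0,0],[0,0,0,0,0,0],[0,0,0,0,0,0],[0,0,0,0,0,0],[0,0,0,0,0,0],[0,0,0,0,0,0]]'
python3 rep.py holder .091
python3 -m creep '[[0,0,0,0,0,0],[0,0,0,0,0,0],[0,0,-0.06,0,0,0],[0,0,-0.07,0,0,0],[0,0,-0.07,0,0,0],[0,0,-0.07,0,0,0],[0,0,0,0,0,-0.045],[0,0,0,0,0,-0.045],[0,0,0,0,0,-0.045],[0,0,0,0,0,-0.045],[0,0,0,0,0,-0.045],[0,0,0,0,0,-0.045],[0,0,0,0,0,0],[0,0,0,0,0,0]]'
python3 rep.py post .118
python3 - <<'E'
import sys;sys.path.insert(0,'.')
from h import *
from cell import arm
s=arm.observe();R=cv2.Rodrigues(np.array(s['ee_rot']))[0];print(R.round(3).tolist(),np.round(s['joints'],2))
E
```

```text
clock: 7.12
position: [0.4648, -0.0771, 0.0911]
ee_rot: [3.113, 0.424, -0.0]
force: [0.4, 0.9, -0.1]
width: 0.01
gripper_force: 0.0
7.1167 [ 0.4648 -0.0771  0.0911] tip [ 0.4648 -0.0771  0.0721] move [0.0006 0.0006 0.0003] [ 0.4  0.9 -0.1] 0.009627575175726957
clock: 8.28
position: [0.4647, -0.0772, 0.1991]
ee_rot: [-2.873, -1.271, 0.0]
force: [-0.9, 0.3, -0.4]
width: 0.007
gripper_force: 0.0
8.2833 [ 0.4647 -0.0772  0.1991] tip [ 0.4647 -0.0772  0.1801] move [0.2283 0.2638 0.2027] [-0.9  0.3 -0.4] 0.00696195493990591
[[0.673, 0.74, -0.0], [0.74, -0.673, 0.0], [0.0, -0.0, -1.0]] [ 0.36  0.27 -0.37  1.97  0.12  0.92 -0.81]
```

```bash
python3 -m creep '[[0.029,0.033,0,0,0,0],[0.029,0.033,0,0,0,0],[0.029,0.033,0,0,0,0],[0.029,0.033,0,0,0,0],[0.029,0.033,0,0,0,0],[0.029,0.033,0,0,0,0],[0.029,0.033,0,0,0,0],[0.025,0.033,0,0,0,0],[0,0,0,0,0,0],[0,0,0,0,0,0],[0,0,0,0,0,0]]'
python3 rep.py post .118
python3 - <<'E'
from cell import arm;import cv2,numpy as np
a=arm.get_image('side')['frame'][20:270,200:480];b=arm.get_image('top')['frame'][60:310,80:360]
cv2.imwrite('pics/s2.png',cv2.cvtColor(cv2.resize(np.hstack([a,b]),None,fx=1.42,fy=1.42),cv2.COLOR_RGB2BGR))
E
```

```text
clock: 9.2
position: [0.6035, -0.0801, 0.1988]
ee_rot: [-2.872, -1.273, 0.002]
force: [-0.1, 0.7, 0.4]
width: 0.006
gripper_force: 0.0
9.2 [ 0.6035 -0.0801  0.1988] tip [ 0.6035 -0.0801  0.1798] move [0.0005 0.0023 0.2021] [-0.1  0.7  0.4] 0.005821395564011829
```

View pics/s2.png

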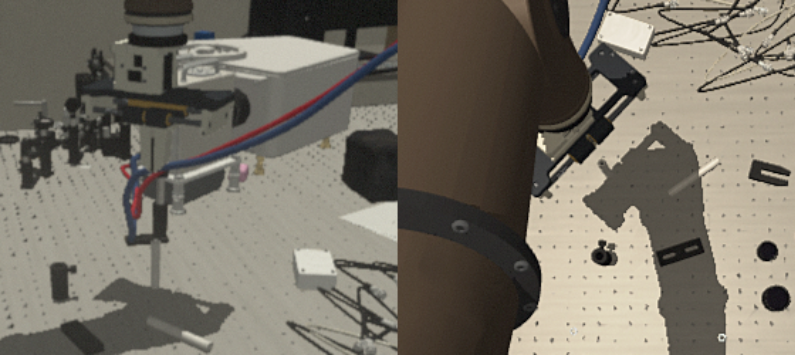

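The fingertips and hose overlap in the side view, so I'll zoom in before descending.

```bash
python3 - <<'E'
from cell import arm;from h import *
S=arm.get_image('side');print([(p,((proj(S,p)-[260,70])*5).round().tolist()) for p in((.6035,-.0801,.18),(.6035,-.0801,.199),(.6042,-.0806,.075))])
cv2.imwrite('pics/s3.png',cv2.cvtColor(cv2.resize(S['frame'][70:190,260:400],None,fx=5,fy=5,interpolation=cv2.INTER_CUBIC),cv2.COLOR_RGB2BGR))
E
```

```text
[((0.6035, -0.0801, 0.18), [246.0, 348.0]), ((0.6035, -0.0801, 0.199), [247.0, 301.0]), ((0.6042, -0.0806, 0.075), [244.0, 597.0])]
```

View pics/s3.png

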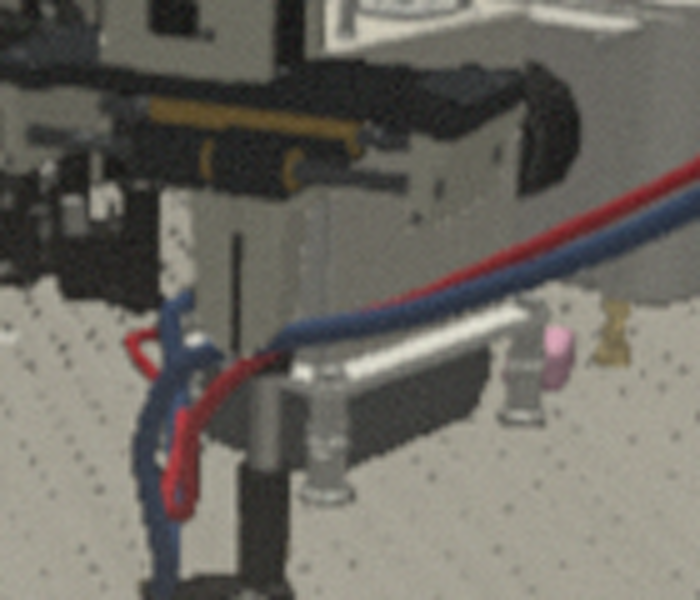

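The fingers are in front of the hose and the tip ends at about (246,348), so the hose is behind with about 3–4 cm to spare. Descending gently.

```bash
python3 -m creep '[[0,0.002,0.02,0,0,0],[0,0,0.025,0,0,0],[0,0,0.025,0,0,0],[0,0,0.025,0,0,0],[0,0,0.025,0,0,0]]' && python3 -m creep '[[0,0,0.025,0,0,0],[0,0,0.025,0,0,0],[0,0,0.02,0,0,0],[0,0,0.012,0,0,0],[0,0,0,0,0,0],[0,0,0,0,0,0],[0,0,0,0,0,0],[0,0,0,0,0,0],[0,0,0,0,0,0],[0,0,0,0,0,0],[0,0,0,0,0,0],[0,0,0,0,0,0],[0,0,0,0,0,0],[0,0,0,0,0,0],[0,0,0,0,0,0],[0,0,0,0,0,0],[0,0,0,0,0,0],[0,0,0,0,0,0],[0,0,0,0,0,0],[0,0,0,0,0,0]]'
python3 rep.py post .118
python3 -m creep '[[0,0,0,0,0,0],[0,0,0,0,0,0],[0,0,-0.03,0,0,0],[0,0,-0.05,0,0,0],[0,0,-0.05,0,0,0],[0,0,-0.05,0,0,0],[0,0,-0.05,0,0,0],[0,0,-0.05,0,0,0],[0,0,-0.05,0,0,0],[0,0,-0.05,0,0,0],[0,0,-0.03,0,0,0],[0,0,0,0,0,0],[0,0,0,0,0,0],[0,0,0,0,0,0],[0,0,0,0,0,0],[0,0,0,0,0,0]]'
```

```text
clock: 9.77
position: [0.6044, -0.0808, 0.1495]
ee_rot: [-2.871, -1.275, 0.002]
force: [-0.9, -0.4, -0.1]
width: 0.003
gripper_force: 0.0
clock: 11.43
position: [0.6049, -0.0808, 0.1183]
ee_rot: [2.871, 1.275, 0.0]
force: [-0.4, 0.0, 0.0]
width: 0.006
gripper_force: 0.0
11.4333 [ 0.6049 -0.0808  0.1183] tip [ 0.6049 -0.0808  0.0993] move [-0.0008 -0.0016  0.0009] [-0.4  0.   0. ] 0.006097588908636891
clock: 12.77
position: [0.6044, -0.0808, 0.2813]
ee_rot: [-2.87, -1.275, 0.002]
force: [-1.2, -0.4, -0.5]
width: 0.005
gripper_force: 0.0
```

```bash
python3 - <<'E'
from cell import arm;from h import *
s,d=pickle.load(open('d0.pkl','rb'))
a=arm.get_image('side')['frame'].astype(int)
for n,(x,y,w,h) in dict(post=(303,186,14,40),holder=(234,203,22,30),bar=(242,244,32,28)).items():
    print(n,(a[y:y+h,x:x+w].min(2)<75).sum(),(d['side']['frame'][y:y+h,x:x+w].min(2)<75).sum(),[int(v) for v in np.argwhere(a[y:y+h,x:x+w].min(2)<75).mean(0)],[int(v) for v in np.argwhere(d['side']['frame'][y:y+h,x:x+w].min(2)<75).mean(0)])
o=arm.observe();print(o['position'],np.abs(o['dq']).max());print(arm.sign_off())
E
```

```text
post 63 59 [7, 6] [5, 6]
holder 323 333 [14, 8] [14, 8]
bar 735 386 [15, 15] [13, 15]
[ 0.60447826 -0.08080317  0.28144773] 0.0066224854282689
the job is handed in; nothing more can be done
None
```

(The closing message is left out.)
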